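# Slide the spacer along the tray border and hold the loose tile flush

## Robot

A 7-joint arm with a two-finger parallel gripper is mounted at the origin on the work surface. World frame = base frame: x ahead of the robot, y to its left, z up, the work surface at z = 0. Lengths are in m, angles in rad, forces in N, time in s.
With the tool pointing down it reaches from about 0.4 to 0.9 m from the base axis. Payload 5.5 kg.
Tool frame: the origin (TCP) lies on the mounting face of the last link; the fingertips stand 173 mm ahead of it and the grasp point (between the pads) lies manip.pinch_z ahead of it (manip.pinch_z is the distance from the TCP to the grasp point, in m); z points along the fingers, x is the direction in which the jaws open and shut, and the axes are right-handed (so a half turn about z gives the same grasp; the last joint's range is limited). The gripper opens to 85 mm and grips with 20 to 120 N. Pads are 22 mm wide; open, the fingers measure 114 mm over their backs; the gripper's body (76 mm by 85 mm) begins 54 mm behind the grasp point. The pads swing forward as they close: fully open they stand 13 mm farther back than shut.
Start: joints at [1.479, 0.501, -0.427, 1.55, 0.221, 1.138, -0.21], TCP at [0.226, -0.61, 0.405] pointing down, gripper open.
Joint ranges: [-2.88, 2.88], [-0.31, 2.03], [-1.54, 1.56], [0.2, 2.42], [-1.41, 4.55], [0.19, 2.02], [-2.57, 2.57]. Speed limits (rad/s): [2.57, 2.57, 3.14, 3.14, 3.14, 3.14, 3.14].

## Interface

Orientations are given as a unit quaternion [w, x, y, z].
In Python, from bench import manip gives the robot as it stands.
- The arm moves only by the tool play_rows, never from a script. Its arguments are lists of equal length, an entry for each row: "translation": the shift along the tool's x, y, z in m, a list of three; "turn": the turn about the tool's z in degrees. In form: {"translation": [[dx, dy, dz], ...], "turn": [turn, ...]}. A call has 1 to 5 rows; each row shifts and turns the commanded pose from where the row before left it, along the tool's axes as they then stand; what a row does not reach is not made up. A row lasts 1/10 s, in which the tool goes at most 50 mm and 8.59 degrees, less where a joint would pass 70% of its speed; a pose out of reach is approached as far as the arm can. A call is refused whole if a number of a shift passes 0.05 or a number of a turn 8.59, either way. A call with a gripper value outside its range is refused whole. "hand" is the closure, from -1 (fully open) to 1 (shut), set as the call begins (left out, the last holds). The fingers move at their own pace and stop on an object; the grip force is fixed at half the most. Time passes only in rows, so rows that do not move let the fingers close. It gives the time, the measured TCP pose, the force and the opening at its end, in the units of the state.
- manip.state(): the state, without advancing time (a new reading comes with each control period).
- manip.grab_frame(name): name is "scene" or "top" or "wrist"; returns a dict with "image" (420x560x3 uint8, blue, green, red), "range_z" (420x560 float32, m along the optical axis (not along the pixel's ray), 0 where there is no reading), "fov_y" (degrees; the focal length in pixels is half the picture's height over the tangent of half this angle, whatever the lens; pixels are square), "cx", "cy" (the principal point, pixels), "cam_to_world" (4x4, takes a point from camera to world coordinates). Camera axes: x right, y down, z forward; pixel columns grow to the right and rows downward; lengths in m; the calibration is good to about 2 mm. A picture is of the moment at which its call begins.
- manip.job_done(): hands the job in, once; it reports no verdict.
The state is a dict: "time": time; "joint_positions": joint angles; "joint_velocities": joint speeds; "tau": joint torques, N m; "tool_pos": TCP position; "tool_rot": TCP orientation; "contact_force": force on the tool from outside, world axes, zero at the start; "torque": the same for the moment, N m; "width": finger opening in m.
Only numpy, scipy, OpenCV 4.12 (cv2) and the standard library are available. Lean on these libraries where they do the work, as an engineer would, in place of code of your own. Each camera call takes 0.05 s, during which the arm holds its last target.

## Task

The blue tile in the middle of the tray's row has crept out of line into the border channel. Take the yellow spacer, lower it to the floor of the channel beside one of the white tiles, where the channel is still wide enough, slide it along the channel floor until it is centred in front of the blue tile, and gently press the blue tile back against the raised strip so that it sits flush and square between the white ones. Finish while still holding the spacer there, down in the channel and firmly against the tile as if the adhesive were grabbing; leave everything else where it is.

Things in the scene. Friction and masses are not known exactly. Their poses are not given: they have to be found in the camera images.
- tray: Wooden tray fixed on the table, 166 (its x) by 302 mm (its y). Origin: centre of its underside, z up. Rim 10 mm wide, top 16 mm above the table; floor 6 mm above it. A raised strip along y (16 mm high, x = -33 to -25 mm) backs a row of three 80 x 80 x 8 mm tiles. Two white ones are fixed at x = 15, y = +83 and -83 mm, against the strip: free edges at x = 55 mm, tops 14 mm above the table.
- channel_mid (a point): Point on the floor of the border channel, in the middle of its length and width (tray x = 64, y = 0 mm, 6 mm above the table); axes as the tray's. The channel is empty, 18 mm wide, from the white tiles' edges (x = 55 mm) to the rim's inner face (x = 73 mm), and runs along the tray's y from -141 to +141 mm.
- tile_home (a point): Point on the tray floor where the middle of the blue tile's underside belongs (tray x = 15, y = 0 mm, 6 mm above the table): against the strip, with a 3 mm joint to each white tile.
- tile: Blue glazed tile, 80 x 80 x 8 mm, about 0.11 kg, loose, flat on the tray floor between the white tiles; origin at the centre of its underside, axes as the tray's when square. It slides easily (glazed, friction about 0.35). It starts 6 to 9 mm out from the strip and skewed by up to 2.6 degrees, so that the channel in front of it is too narrow for the spacer, and one of its corners stands out into it further than the other.
- spacer: Yellow spacer, 25 g, loose, upright. Blade 80 (y) x 12 (x) x 12 mm high; its +x side is flat and 80 mm long; its -x side is 40 mm long, and tapers straight to both ends, where the blade is 4 mm thick, like a wedge. Origin: centre of its underside. Flat side goes to the rim, tapered side to the tiles: axes then as the tray's. It starts within 35 degrees of the robot axes, tapered side nearer the robot.
- spacer_tab (a point): Centre of the yellow spacer's grip tab, 29 mm above its underside. The tab is 12 mm thick (spacer x), 30 mm long (y) and stands on the middle of the blade from 12 to 46 mm above the underside.
- wide_spacer: Bystander: a red spacer of the same shape, 24 mm thick (too thick for the channel), 46 mm high; origin under its centre. It and the yellow one change places.
- water_bottle: Bystander: clear bottle with a green band and white cap, 64 mm across, 200 mm high; origin under its centre.
- needle_jar: Bystander: orange jar with a white cap, 54 mm across, 85 mm high; origin under its centre.
- mug: Bystander: blue mug, 82 mm across, 92 mm high, handle at its +y; origin under its centre.
- tin_bowl: Bystander: steel bowl, 100 mm across, 36 mm high; origin under its centre.
- glasses: Bystander: brown spectacles standing open, 140 mm wide (y), earpieces 135 mm to its +x, 42 mm high; origin under the middle of the front.
- float: Bystander: small grout float with a wooden handle on top, 150 x 70 mm, 65 mm high; origin under its centre.
- tile_stack: Bystander: stack of four terracotta tiles, 84 x 84 x 32 mm; origin under its centre.
There are look-alikes about, which are no part of the job. There is more than one size of the spacer; the one meant has the size given above.

How it is judged:
On the way, in this order (a step that is already met when the one before it is completed fails the run):
1. the yellow spacer is lowered onto the channel floor beside a white tile, clear of the blue one (z of spacer in the frame of tray between 0.003 and 0.0105 m and x of spacer in the frame of tray between 0.055 and 0.073 m and angle between spacer's own z axis and vertical below 0.15 rad and (y of spacer in the frame of tray between 0.07 and 0.11 m or y of spacer in the frame of tray between -0.11 and -0.07 m)), for 0.1 s.
2. it is slid along the channel floor, its leading end between blue tile and rim (z of spacer in the frame of tray between 0.003 and 0.0105 m and x of spacer in the frame of tray between 0.055 and 0.073 m and angle between spacer's own z axis and vertical below 0.15 rad and (y of spacer in the frame of tray between 0.025 and 0.063 m or y of spacer in the frame of tray between -0.063 and -0.025 m)), for 0.05 s.
At the end, for the whole second after the job is handed in: Gripper holding the spacer (2 N or more) in the channel: within 4.5 mm of its floor, upright within 0.15 rad, centred on the blue tile's place within 16 mm, pressing that tile with 1.5 to 30 N; the tile flat, within 1.8 mm of flush, square within 0.025 rad; both still (z of spacer in the frame of tray between 0.003 and 0.0105 m and x of spacer in the frame of tray between 0.055 and 0.073 m and angle between spacer's own z axis and vertical below 0.15 rad and x of tile in the frame of tray between 0.0125 and 0.0168 m and angle between the x axis of tile and the x axis of tray, either way round below 0.025 rad and z of tile in the frame of tray below 0.008 m and angle between tile's own z axis and vertical below 0.04 rad and y of spacer in the frame of tray between -0.016 and 0.016 m and contact force between spacer and tile between 1.5 and 30 N and contact force between the fingers and spacer above 2 N and linear speed of each of spacer, tile below 0.02 m/s); the arm keeps its last pose, push and grip.
It fails at once if the blue tile is pressed hard by the spacer (over 45 N) (contact force between spacer and tile above 45 N).
It fails at once if the blue tile is tipped up or lifted out (angle between tile's own z axis and vertical above 0.12 rad or z of tile in the frame of tray above 0.016 m).
It fails at once if one of the other loose things (red spacer, bottle, jar, mug, bowl, spectacles, float, tile stack) is moved by more than 15 mm or tipped (distance of any of wide_spacer, water_bottle, needle_jar, mug, tin_bowl, glasses, float, tile_stack from where it was at the start of the episode above 0.015 m or angle between any of wide_spacer, water_bottle, needle_jar, mug, tin_bowl, glasses, float, tile_stack's own z axis and vertical above 0.3 rad).
It also fails if it takes over 54 s, if anything falls off the work surface, if the arm or the gripper's body presses on something with over 40 N, if the wrist force passes 120 N, or if a joint passes its speed limit or range.

## Working session

There is one attempt and no reset: what is moved stays moved. The work goes in short steps, Python scripts to look and compute and a tool call to move; the robot and the scene stay as the last step left them, time stands still between calls to the robot, and variables do not carry over. Pictures are saved under pics/ and viewed, and the job is handed in when it is done.

Besides the shell and the picture viewer there is one more tool, called after "Call:" as name([rows], argument=value, ...), one row to a line, values as JSON. play_rows: Moves the arm, as the interface text tells. Its arguments: {"type":"object","properties":{"translation":{"type":"array","items":{"type":"array","items":{"type":"number"}}},"turn":{"type":"array","items":{"type":"number"}},"hand":{"type":"number"}},"required":["translation","turn"]}

```bash
ls; mkdir -p pics
python3 - <<'E'
from bench import manip
import cv2,numpy as np
print(manip.pinch_z, manip.state())
for n in ["scene","top","wrist"]:
    f=manip.grab_frame(n); cv2.imwrite(f"pics/{n}0.png",f["image"]); np.savez(f"pics/{n}0.npz",**f)
    print(n,f["fov_y"],f["cx"],f["cy"],np.round(f["cam_to_world"],4).tolist())
E
```

```text
pics
0.1547 {'time': 0.0, 'joint_positions': array([ 1.47922321,  0.50183408, -0.42676697,  1.55142862,  0.2207761 ,
        1.1383268 , -0.21031635]), 'joint_velocities': array([ 0.00018085,  0.00033213, -0.00167441, -0.0001578 , -0.00100659,
       -0.00068744, -0.00140634]), 'tau': array([ 4.09719678e-04, -5.69518304e+01, -5.81633091e+00, -2.80945230e+01,
        1.06604476e-02,  1.18894380e-02, -6.05171486e-07]), 'tool_pos': array([ 0.22560988, -0.60921264,  0.40367442]), 'tool_rot': array([-5.84482818e-04,  8.20785940e-01, -5.71235059e-01, -7.79175049e-04]), 'contact_force': array([ 0.15263341, -0.04260148, -0.8873278 ]), 'torque': array([ 0.04802195, -0.04414876,  0.01629109]), 'width': 0.08539019148946059}
scene 50.2417867394845 285.66873001372767 212.22921586311438 [[-0.741, 0.5357, -0.4049, 1.0789], [0.6714, 0.5824, -0.4583, 0.5759], [-0.0097, -0.6114, -0.7912, 1.0033], [0.0, 0.0, 0.0, 1.0]]
top 43.30963246581984 276.66995082786656 206.01415142864982 [[-0.0232, -0.986, 0.1651, 0.323], [-0.9997, 0.0249, 0.0082, 0.0129], [-0.0122, -0.1648, -0.9863, 1.5464], [0.0, 0.0, 0.0, 1.0]]
wrist 69.46307366345543 279.1860307713015 208.98064773362435 [[0.3473, -0.9036, -0.2507, 0.2899], [-0.9377, -0.335, -0.0917, -0.5862], [-0.0011, 0.2669, -0.9637, 0.3741], [0.0, 0.0, 0.0, 1.0]]
```

View pics/top0.png

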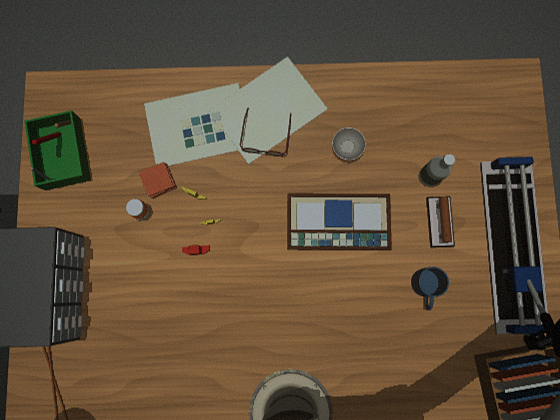

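View pics/scene0.png

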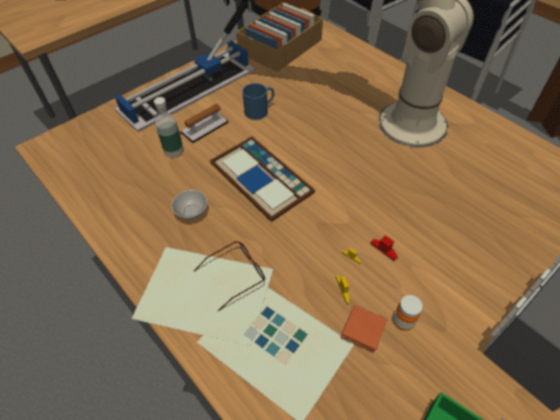

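View pics/wrist0.png

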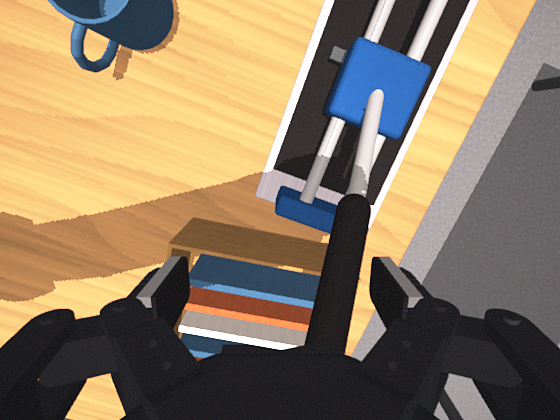

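The top view has the tray at about (340,222) and yellow spacers at (193,193) and (211,221). The first looks longer. Next I'll measure these.

```bash
cat > h.py <<'E'
import numpy as np,cv2
def load(n):
    return dict(np.load(n))
def K(f):
    h=f["image"].shape[0]; return h/2/np.tan(np.radians(float(f["fov_y"]))/2)
def ray(f,uv,z):
    uv=np.atleast_2d(np.asarray(uv,float)); k=K(f); T=f["cam_to_world"]
    d=np.c_[(uv[:,0]-f["cx"])/k,(uv[:,1]-f["cy"])/k,np.ones(len(uv))]@T[:3,:3].T
    o=T[:3,3]; s=(z-o[2])/d[:,2]; return o+s[:,None]*d
def cloud(f):
    h,w=f["range_z"].shape;k=K(f);v,u=np.mgrid[:h,:w];z=f["range_z"]
    p=np.stack([(u-f["cx"])/k*z,(v-f["cy"])/k*z,z],-1); T=f["cam_to_world"]
    return p@T[:3,:3].T+T[:3,3]
def comps(m,amin=15):
    n,l,s,c=cv2.connectedComponentsWithStats(m.astype(np.uint8)); return [(l==i,s[i],c[i]) for i in range(1,n) if s[i,4]>=amin]
E
python3 - <<'E'
from h import *
for n in ["top","scene"]:
    f=load(f"pics/{n}0.npz"); hsv=cv2.cvtColor(f["image"],cv2.COLOR_BGR2HSV); P=cloud(f)
    big=cv2.resize(f["image"],None,fx=1,fy=1)
    for name,m in [("yel",cv2.inRange(hsv,(22,180,70),(34,255,255))),("blue",cv2.inRange(hsv,(105,150,60),(125,255,255))),("white",cv2.inRange(hsv,(0,0,150),(180,70,255)))]:
        for c,s,ce in comps(m,20):
            q=P[c]; r=cv2.minAreaRect(np.argwhere(c)[:,::-1].astype(np.float32))
            # plan rect on world using ray at z
            z=.01 if name=="yel" else .014
            w=ray(f,np.argwhere(c)[:,::-1],z)[:,:2].astype(np.float32)
            R=cv2.minAreaRect(w*1000)
            print(n,name,s[4],ce.round(1),"cloud",np.median(q,0).round(3),"zmax",np.percentile(q[:,2],98).round(3),"rect",np.round(R[0],1),np.round(R[1],1),round(R[2],1))
f=load("pics/top0.npz")
cv2.imwrite("pics/crop1.png",cv2.resize(f["image"][170:270,120:260],None,fx=5,fy=5,interpolation=cv2.INTER_NEAREST))
cv2.imwrite("pics/crop2.png",cv2.resize(f["image"][180:260,275:405],None,fx=6,fy=6,interpolation=cv2.INTER_NEAREST))
E
```

```text
top blue 175 [515.4 160.1] cloud [ 0.685 -0.658  0.074] zmax 0.081 rect [ 698.9 -685.6] [17.2 97.9] 0.4
top blue 45 [348.4 207.4] cloud [ 0.578 -0.19   0.014] zmax 0.018 rect [ 558.6 -172.5] [38.1 62.2] 87.3
top blue 30 [343.2 225.3] cloud [ 0.517 -0.166  0.013] zmax 0.02 rect [ 519.9 -166.5] [46.6  8.8] 88.6
top blue 497 [527.6 277.7] cloud [ 0.354 -0.654  0.078] zmax 0.085 rect [ 351.6 -686.5] [74.6 65.1] 88.7
top white 9904 [234.3 115.2] cloud [ 0.872  0.134 -0.001] zmax 0.007 rect [847.7 141.4] [276.1 538.5] 17.4
top white 75 [449.1 159.1] cloud [ 0.661 -0.429  0.199] zmax 0.204 rect [ 707.3 -489.9] [27.2 26.2] 41.1
top white 194 [133.9 206.9] cloud [0.575 0.426 0.084] zmax 0.093 rect [588.5 447.5] [45.1 44.3] 1.1
top white 1817 [336.5 213.6] cloud [ 0.552 -0.108  0.012] zmax 0.02 rect [ 552.9 -154.1] [276.8  91.7] 88.5
top white 94 [431.6 221.7] cloud [ 0.522 -0.426  0.011] zmax 0.017 rect [ 522.7 -425.3] [132.6   9.2] 0.6
top white 28 [338.5 228. ] cloud [ 0.511 -0.154  0.005] zmax 0.012 rect [ 509.9 -152.9] [78.5  0. ] 88.6
top white 23 [294.2 235.4] cloud [ 0.492 -0.023  0.01
[... 3647 characters left out ...]
ud [ 0.484 -0.022  0.013] zmax 0.017 rect [483.5 -22. ] [32.8 14.8] 1.4
scene white 59 [189.5 202. ] cloud [ 0.747 -0.215  0.008] zmax 0.013 rect [ 748.6 -211.4] [20.9 34.5] 65.9
scene white 68 [191.  209.9] cloud [ 0.759 -0.193  0.002] zmax 0.006 rect [ 761.6 -184. ] [25.  28.1] 47.4
scene white 17303 [243.8 325.9] cloud [ 0.872  0.173 -0.001] zmax 0.003 rect [856.1 149.3] [278.9 540.3] 17.5
scene white 46 [545.3 273.4] cloud [0.358 0.586 0.171] zmax 0.174 rect [223.2 587.8] [36.9  9.3] 2.4
scene white 336 [411.2 304.4] cloud [0.577 0.425 0.083] zmax 0.087 rect [538.8 414. ] [50.2 50.4] 50.3
scene white 49 [521.  301.7] cloud [0.455 0.586 0.172] zmax 0.174 rect [338.4 587.5] [36.2  8.7] 0.5
```

View pics/crop1.png

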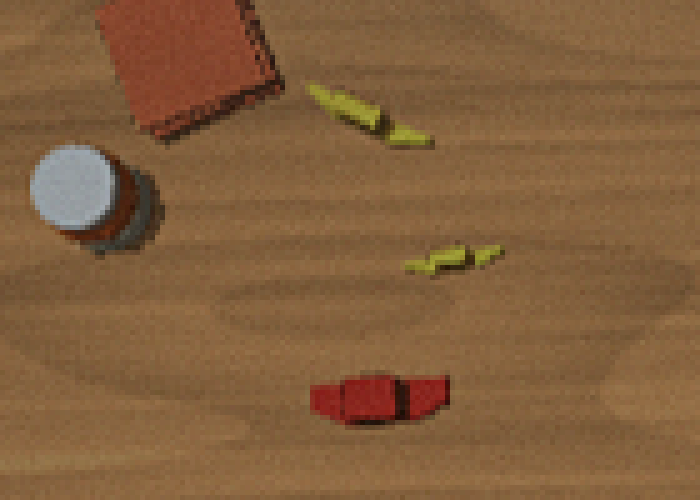

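View pics/crop2.png

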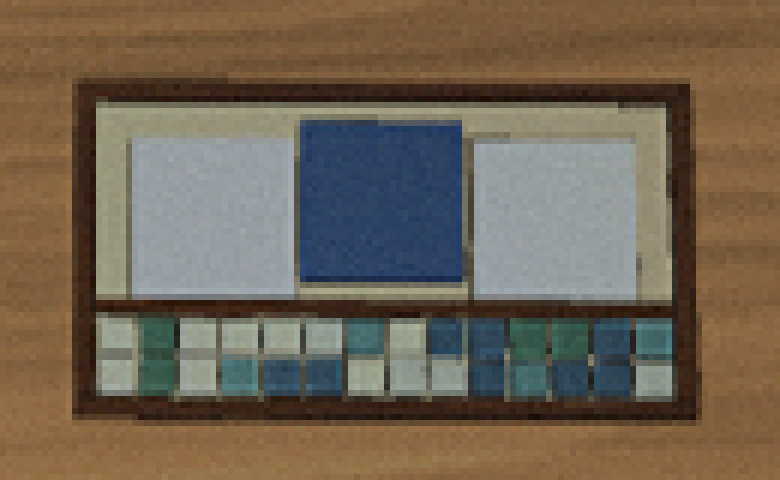

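The target is the longer spacer, with its top at 46 mm, near (0.63, 0.28) at about -23.5° yaw. I'll turn the tool first, then move over it for a wrist view.

Call:
play_rows([
  [0, 0, 0],
  [0, 0, 0],
  [0, 0, 0],
  [0, 0, 0],
  [0, 0, 0],
], turn=[-8, -8, -8, -8, -8], hand=-1)

```text
time: 0.65
tool_pos: [0.2257, -0.6094, 0.4043]
tool_rot: [-0.0, 0.967, -0.253, -0.0]
contact_force: [-0.1, 0.3, 1.4]
width: 0.0853
```

Call:
play_rows([
  [0, 0, 0],
  [0, -0.03, 0],
  [0, -0.045, 0],
  [0, -0.045, 0],
  [0, -0.045, 0],
], turn=[-6.2, 0, 0, 0, 0])

```text
time: 1.15
tool_pos: [0.2919, -0.4565, 0.4043]
tool_rot: [-0.0, 0.979, -0.204, -0.0]
contact_force: [1.0, 0.3, 1.2]
width: 0.0853
```

Call:
play_rows([
  [0, -0.045, 0],
  [0, -0.045, 0],
  [0, -0.045, 0],
  [0, -0.045, 0],
  [0, -0.045, 0],
], turn=[0, 0, 0, 0, 0])

```text
time: 1.65
tool_pos: [0.3814, -0.25, 0.4047]
tool_rot: [0.0, 0.979, -0.204, -0.0]
contact_force: [0.6, -1.2, -0.4]
width: 0.0855
```

Call:
play_rows([
  [0, -0.045, 0],
  [0, -0.045, 0],
  [0, -0.045, 0],
  [0, -0.045, 0],
  [0, -0.045, 0],
], turn=[0, 0, 0, 0, 0])

```text
time: 2.15
tool_pos: [0.471, -0.0438, 0.4048]
tool_rot: [0.0, 0.979, -0.204, 0.0]
contact_force: [0.1, -0.3, -0.2]
width: 0.0851
```

Call:
play_rows([
  [0, -0.045, 0.01],
  [0, -0.045, 0.02],
  [0, -0.045, 0.02],
  [0, -0.045, 0.02],
  [0, -0.045, 0.02],
], turn=[0, 0, 0, 0, 0])

```text
time: 2.65
tool_pos: [0.5609, 0.1625, 0.3134]
tool_rot: [0.0, 0.979, -0.204, -0.0]
contact_force: [1.1, -1.0, 0.6]
width: 0.0855
```

Call:
play_rows([
  [0.004, -0.045, 0.005],
  [0.004, -0.045, 0],
  [0.004, -0.03, 0],
  [0.004, -0.014, 0],
  [0, 0, 0],
], turn=[0, 0, 0, 0, 0])

```text
time: 3.15
tool_pos: [0.6284, 0.2801, 0.3091]
tool_rot: [-0.001, 0.979, -0.202, -0.0]
contact_force: [-0.3, 0.2, 0.0]
width: 0.0855
```

Run:
```python
from bench import manip
from h import *
print(manip.state()["tool_pos"])
n="wrist"; f=manip.grab_frame(n); cv2.imwrite(f"pics/{n}1.png",f["image"]); np.savez(f"pics/{n}1.npz",**f)
hsv=cv2.cvtColor(f["image"],cv2.COLOR_BGR2HSV); P=cloud(f)
m=cv2.inRange(hsv,(20,120,60),(36,255,255))
for c,s,ce in comps(m,300):
    q=P[c]; print(s[4],ce.round(),np.median(q,0).round(3),np.percentile(q[:,2],[1,10,50,90,99]).round(4))
    for lo,hi in [(.036,.06),(.006,.02)]:
        w=q[(q[:,2]>lo)&(q[:,2]<hi)]
        if len(w)>20: print(lo,len(w),cv2.minAreaRect((w[:,:2]*1000).astype(np.float32)))
```

```text
[0.62842232 0.28013364 0.30911318]
1009 [280. 210.] [0.629 0.281 0.043] [0.0015 0.0125 0.0434 0.0475 0.0484]
0.036 532 ((625.655029296875, 272.3725891113281), (30.008604049682617, 11.68982982635498), 63.7043342590332)
0.006 393 ((625.8412475585938, 271.92144775390625), (80.1014404296875, 11.596766471862793), 64.11410522460938)
912 [220. 292.] [0.543 0.223 0.014] [0.0007 0.0056 0.0145 0.0351 0.0361]
0.006 417 ((540.5614013671875, 219.89527893066406), (9.537049293518066, 59.549076080322266), 9.60285758972168)
```

View pics/wrist1.png

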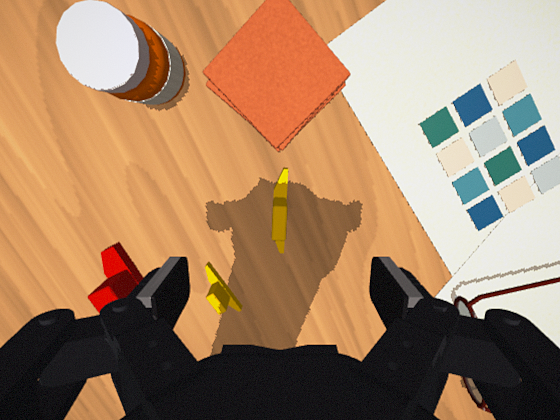

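The wrist view puts the target tab at (0.6257, 0.2722) and yaw -26°. Its size matches: tab 30×11.7, blade 80.1. The other yellow spacer is only 60 mm long, so it's the look-alike. Descending now.

Call:
play_rows([
  [0, 0, 0],
  [0.001, 0.008, 0.02],
  [0, 0, 0.03],
  [0, 0, 0.03],
  [0, 0, 0.02],
], turn=[2.7, 0, 0, 0, 0])

```text
time: 3.7
tool_pos: [0.6251, 0.2674, 0.2075]
tool_rot: [0.002, 0.974, -0.227, -0.001]
contact_force: [-0.5, -0.3, 0.1]
width: 0.0854
```

Call:
play_rows([
  [0, 0, 0.01],
  [0, 0, 0.008],
  [0, 0, 0.003],
  [0, 0, 0],
], turn=[0, 0, 0, 0])

```text
time: 4.1
tool_pos: [0.6261, 0.2701, 0.1893]
tool_rot: [-0.0, 0.974, -0.226, 0.0]
contact_force: [0.4, 0.0, 0.9]
width: 0.0858
```

Run:
```python
from bench import manip
from h import *
s=manip.state();print(s["tool_pos"],s["tool_rot"])
n="wrist"; f=manip.grab_frame(n); cv2.imwrite(f"pics/{n}2.png",f["image"]); np.savez(f"pics/{n}2.npz",**f)
```

```text
[0.6260523  0.27014103 0.18926635] [-2.90450125e-04  9.74037547e-01 -2.26386115e-01  3.14993457e-04]
```

View pics/wrist2.png

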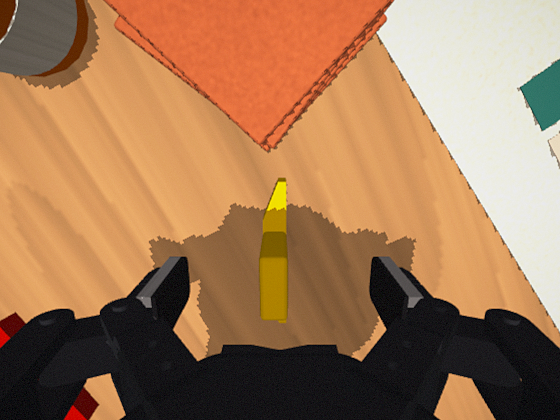

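The fingers straddle the tab, which runs from (261,233) to (287,320). Closing.

Call:
play_rows([
  [0, -0.002, 0],
  [0, 0, 0],
  [0, 0, 0],
  [0, 0, 0],
  [0, 0, 0],
], turn=[0, 0, 0, 0, 0], hand=1)

```text
time: 4.65
tool_pos: [0.6267, 0.2717, 0.1888]
tool_rot: [0.0, 0.974, -0.226, 0.0]
contact_force: [0.7, -0.3, 1.5]
width: 0.012
```

Call:
play_rows([
  [0, 0, 0],
  [0, 0, 0],
  [0, 0, 0],
  [0, 0, 0],
  [0, 0, 0],
], turn=[0, 0, 0, 0, 0])

```text
time: 5.15
tool_pos: [0.6268, 0.2718, 0.1889]
tool_rot: [-0.0, 0.974, -0.226, 0.0]
contact_force: [-0.0, 0.5, 2.5]
width: 0.0112
```

Gripped, opening 12 mm. Lifting, turning and going to a viewpoint over the tray.

Call:
play_rows([
  [0, 0, -0.01],
  [0, 0, -0.03],
  [0, 0, -0.04],
  [0, 0, -0.04],
  [0, 0, -0.04],
], turn=[0, 0, 0, 0, 0])

```text
time: 5.65
tool_pos: [0.6263, 0.2716, 0.3505]
tool_rot: [0.0, 0.974, -0.226, -0.0]
contact_force: [0.8, 0.3, 0.1]
width: 0.0114
```

Call:
play_rows([
  [0, 0, 0],
  [0, 0, 0],
  [0, 0, 0],
  [0, 0, 0],
  [0, 0.03, 0],
], turn=[-6, -6, -6, -6.5, 0])

```text
time: 6.15
tool_pos: [0.6239, 0.2462, 0.3496]
tool_rot: [-0.002, 1.0, -0.01, -0.0]
contact_force: [-0.2, 0.2, -0.2]
width: 0.0114
```

Call:
play_rows([
  [-0.005, 0.045, 0],
  [-0.005, 0.045, 0],
  [-0.005, 0.045, 0],
  [-0.005, 0.045, 0],
  [-0.005, 0.045, 0],
], turn=[0, 0, 0, 0, 0])

```text
time: 6.65
tool_pos: [0.5936, 0.0158, 0.3491]
tool_rot: [0.0, 1.0, -0.014, 0.0]
contact_force: [1.0, -0.8, -0.0]
width: 0.0109
```

Call:
play_rows([
  [-0.005, 0.045, 0],
  [-0.005, 0.045, 0],
  [-0.005, 0.045, 0],
  [-0.005, 0.045, 0],
  [0, 0.02, 0],
], turn=[0, 0, 0, 0, 0])

```text
time: 7.15
tool_pos: [0.5669, -0.1877, 0.3485]
tool_rot: [0.001, 1.0, -0.018, -0.001]
contact_force: [0.8, -0.2, -0.3]
width: 0.0111
```

Call:
play_rows([
  [0, 0, 0],
  [0, 0, 0],
], turn=[0, 0])

```text
time: 7.35
tool_pos: [0.5682, -0.1819, 0.349]
tool_rot: [-0.0, 1.0, -0.015, 0.0]
contact_force: [-0.3, 1.1, -0.2]
width: 0.0113
```

Run:
```python
from bench import manip
from h import *
s=manip.state();print(s["tool_pos"],s["tool_rot"],s["contact_force"],s["width"])
n="wrist"; f=manip.grab_frame(n); cv2.imwrite(f"pics/{n}3.png",f["image"]); np.savez(f"pics/{n}3.npz",**f)
```

```text
[ 0.56819185 -0.18186019  0.34895038] [-2.81543787e-04  9.99885608e-01 -1.51225831e-02  9.39380847e-06] [-0.29672032  1.07451099 -0.22190706] 0.011279951370406827
```

View pics/wrist3.png

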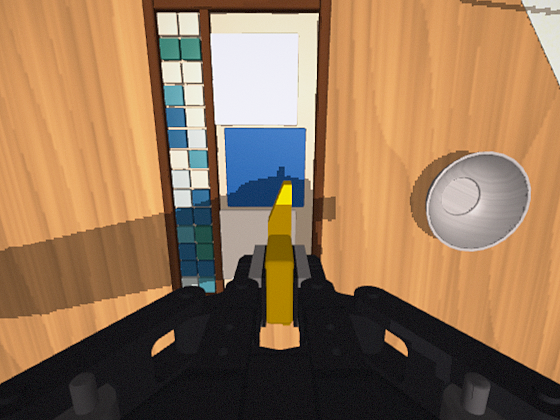

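The wrist view shows one white tile at (213-298, 33-125), the blue tile at (225-305, 128-207), and the held spacer, which is upright. Now I'll measure the tray, the blue tile and the spacer in the hand.

Run:
```python
from h import *
f=load("pics/wrist3.npz"); hsv=cv2.cvtColor(f["image"],cv2.COLOR_BGR2HSV)
P=cloud(f)
def rep(name,c,z):
    w=ray(f,np.argwhere(c)[:,::-1],z)[:,:2].astype(np.float32)*1000
    R=cv2.minAreaRect(w); print(name,c.sum(),np.round(R[0],1),np.round(R[1],1),round(R[2],2),"zmed",np.median(P[c][:,2]).round(4)); print(np.round(cv2.boxPoints(R),1).tolist())
b=cv2.inRange(hsv,(105,130,30),(125,255,255)); b[:120]=0;b[212:]=0;b[:,:220]=0;b[:,310:]=0
rep("blue",b>0,.014)
print(hsv[80,250],hsv[80,305],hsv[230,240],hsv[100,320],hsv[15,250])
w=cv2.inRange(hsv,(110,0,190),(150,40,255))
for c,s,ce in comps(w,800): print(s); rep("white",c,.014)
# edges along rows: profile of row 60..
for r in (60,80,100):
    row=f["image"][r,195:335].astype(int); print(r,[tuple(x) for x in row[85:]][::2])
```

```text
blue 5741 [ 555.5 -156.3] [78.7 78.8] 88.01 zmed 0.015
[[514.7999877929688, -194.1999969482422], [593.5999755859375, -197.0], [596.2999877929688, -118.30000305175781], [517.5, -115.5999984741211]]
[124   8 247] [ 25  30 240] [ 13  37 180] [ 10 166 114] [ 23  42 238]
[ 212   34   86   91 7553]
white 7553 [549.6 -74.1] [78.1 78.7] 88.28 zmed 0.015
[[509.1000061035156, -112.0], [587.7000122070312, -114.30000305175781], [590.0999755859375, -36.20000076293945], [511.3999938964844, -33.900001525878906]]
60 [(np.int64(247), np.int64(238), np.int64(238)), (np.int64(247), np.int64(238), np.int64(238)), (np.int64(247), np.int64(238), np.int64(239)), (np.int64(247), np.int64(238), np.int64(240)), (np.int64(246), np.int64(238), np.int64(238)), (np.int64(246), np.int64(237), np.int64(239)), (np.int64(247), np.int64(238), np.int64(238)), (np.int64(247), np.int64(238), np.int64(238)), (np.int64(251), np.int64(242), np.int64(241)), (np.int64(162), np.int64(189), np.int64(209)), (np.int64(209), np.int64(234), np.int64(239)), (np.int64(211), np.int64(234), np.int64(240)), (np.int64(209), np.int64(233)
[... 2612 characters left out ...]
p.int64(240)), (np.int64(213), np.int64(236), np.int64(240)), (np.int64(215), np.int64(236), np.int64(241)), (np.int64(213), np.int64(236), np.int64(240)), (np.int64(217), np.int64(238), np.int64(242)), (np.int64(204), np.int64(236), np.int64(242)), (np.int64(20), np.int64(29), np.int64(48)), (np.int64(28), np.int64(46), np.int64(82)), (np.int64(40), np.int64(65), np.int64(114)), (np.int64(34), np.int64(63), np.int64(110)), (np.int64(34), np.int64(62), np.int64(110)), (np.int64(31), np.int64(53), np.int64(93)), (np.int64(99), np.int64(159), np.int64(226)), (np.int64(91), np.int64(148), np.int64(212)), (np.int64(85), np.int64(144), np.int64(206)), (np.int64(84), np.int64(141), np.int64(198))]
```

Run:
```python
from h import *
f=load("pics/wrist3.npz"); hsv=cv2.cvtColor(f["image"],cv2.COLOR_BGR2HSV)
P=cloud(f)
th=np.radians(-1.72); R=np.array([[np.cos(th),-np.sin(th)],[np.sin(th),np.cos(th)]]); O=np.array([.5321,-.1566])
g=cv2.cvtColor(f["image"],cv2.COLOR_BGR2GRAY).astype(int)
for r in (50,60,70,80,90,100,110):
    a=g[r,290:345]; i=290+np.argmax(a<130); j=i+np.argmax(g[r,i+4:]>110)+4
    print(r,i,j,"inner@.006",((ray(f,[i-.5,r],.006)[0,:2]-O)@R*1000).round(1),"outer@.016",((ray(f,[j-.5,r],.016)[0,:2]-O)@R*1000).round(1))
m=cv2.inRange(hsv,(20,120,60),(36,255,255))
for c,s,ce in comps(m,300):
    q=P[c]; print(s,ce.round(),np.percentile(q[:,2],[1,10,50,90,99]).round(4))
    for lo,hi in [(.198,.22),(.164,.178)]:
        w=q[(q[:,2]>lo)&(q[:,2]<hi)]
        if len(w)>20: print(lo,len(w),w.mean(0).round(4),cv2.minAreaRect((w[:,:2]*1000).astype(np.float32)))
```

```text
50 317 329 inner@.006 [ 72.8 110.7] outer@.016 [ 82.6 108.6]
60 317 329 inner@.006 [ 73.1 102.2] outer@.016 [ 82.9 100.3]
70 317 329 inner@.006 [73.4 93.5] outer@.016 [83.3 91.8]
80 317 328 inner@.006 [73.7 84.6] outer@.016 [82.8 83.3]
90 316 328 inner@.006 [73.  75.6] outer@.016 [83.1 74.6]
100 315 327 inner@.006 [72.3 66.5] outer@.016 [82.5 65.8]
110 315 327 inner@.006 [72.6 57.2] outer@.016 [82.9 56.8]
[ 265  181   29  144 3343] [280. 260.] [0.1656 0.1728 0.2057 0.2076 0.2089]
0.198 1911 [ 0.569  -0.1797  0.2065] ((568.6804809570312, -181.86297607421875), (29.825700759887695, 12.064153671264648), 87.35149383544922)
0.164 1001 [ 0.5708 -0.1581  0.1729] ((569.1378784179688, -182.24838256835938), (80.07817840576172, 11.747919082641602), 88.39378356933594)
```

The measurements agree: rim at x = 73 and 83 in the tray frame, and a blade yaw of -1.6° against the tray's -1.7°. The spacer is now at tray (37.5, -24.3). Target is tray (64, 86).

Call:
play_rows([
  [0.006, -0.025, 0],
  [0.0075, -0.03, 0.01],
  [0.007, -0.03, 0.03],
  [0.006, -0.025, 0.035],
  [0, 0, 0.03],
], turn=[0, 0, 0, 0, 0])

```text
time: 7.9
tool_pos: [0.5985, -0.0647, 0.2436]
tool_rot: [-0.002, 1.0, -0.01, 0.001]
contact_force: [0.2, -0.0, 0.3]
width: 0.011
```

Call:
play_rows([
  [0, 0, 0.02],
  [0, 0, 0.005],
  [0, 0, 0],
  [0, 0, 0],
], turn=[0, 0, 0, 0])

```text
time: 8.3
tool_pos: [0.5988, -0.0729, 0.2201]
tool_rot: [0.0, 1.0, -0.015, 0.001]
contact_force: [-0.4, 0.0, -0.7]
width: 0.0111
```

Run:
```python
from bench import manip
from h import *
s=manip.state();print(s["tool_pos"],s["tool_rot"],s["contact_force"],s["width"])
th=np.radians(-1.72); R=np.array([[np.cos(th),-np.sin(th)],[np.sin(th),np.cos(th)]]); O=np.array([.5321,-.1566])
print("spacer tray",(s["tool_pos"][:2]+[.0007,0]-O)@R*1000)
n="wrist"; f=manip.grab_frame(n); cv2.imwrite(f"pics/{n}4.png",f["image"]); np.savez(f"pics/{n}4.npz",**f)
n="top"; f=manip.grab_frame(n); np.savez(f"pics/{n}4.npz",**f)
n="scene"; f=manip.grab_frame(n); np.savez(f"pics/{n}4.npz",**f); cv2.imwrite("pics/scene4.png",cv2.resize(f["image"][110:240,180:340],None,fx=5,fy=4.6))
```

```text
[ 0.59884449 -0.07292372  0.22006355] [ 7.74950011e-05  9.99887054e-01 -1.49937026e-02  1.03102669e-03] [-0.37355753  0.04951772 -0.66492754] 0.011127588662975679
spacer tray [64.90254496 85.66293944]
```

View pics/wrist4.png

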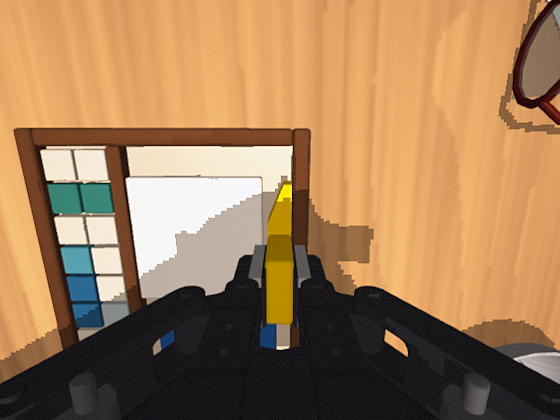

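View pics/scene4.png

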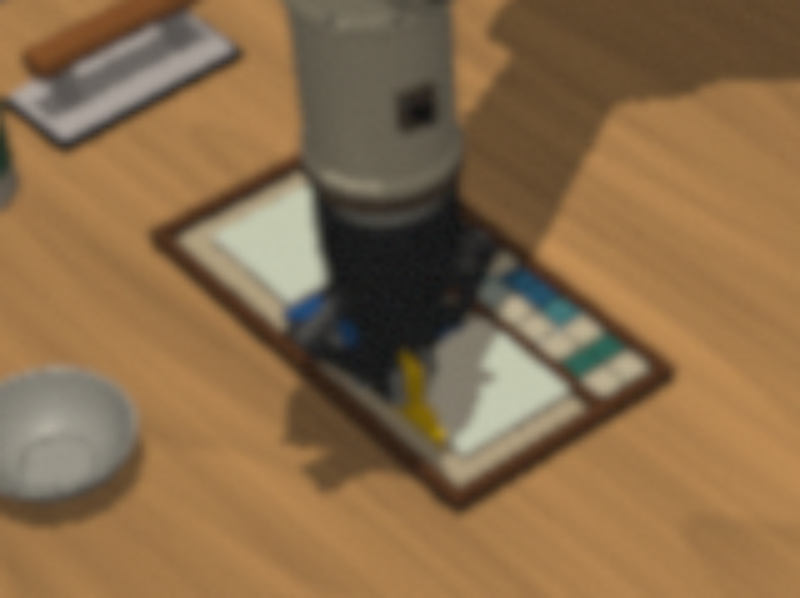

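The spacer sits over the channel, with the blade tip at about (287,182) and the rim at columns 293-310. One numeric clearance check before lowering.

Run:
```python
from h import *
f=load("pics/wrist4.npz"); P=cloud(f); hsv=cv2.cvtColor(f["image"],cv2.COLOR_BGR2HSV)
th=np.radians(-1.72); R=np.array([[np.cos(th),-np.sin(th)],[np.sin(th),np.cos(th)]]); O=np.array([.5321,-.1566])
t=lambda p:((np.atleast_2d(p)[:,:2]-O)@R*1000).round(1)
g=cv2.cvtColor(f["image"],cv2.COLOR_BGR2GRAY).astype(int)
for r in (160,168,174):
    row=f["image"][r]; print(r,g[r,255:320].tolist())
m=cv2.inRange(hsv,(20,120,60),(36,255,255))
q=P[m>0]; q=q[q[:,2]<.06]; print(t(q).min(0),t(q).max(0))
w=q[(q[:,2]>.036)&(q[:,2]<.06)]; print(np.percentile(q[:,2],[1,50]))
for z in [(.036,.052)]:
    w=q[(q[:,2]>z[0])&(q[:,2]<z[1])]; print(len(w),cv2.minAreaRect(t(w).astype(np.float32)))
for u in (290.5,292.5,308.5,310.5): print(u,t(ray(f,[u,168],.016)),t(ray(f,[u,168],.006)))
for u in (261.5,263.5): print("tile",t(ray(f,[u,190],.014)))
```

```text
160 [238, 238, 239, 239, 239, 239, 240, 240, 239, 240, 240, 238, 240, 239, 240, 239, 240, 238, 239, 239, 240, 240, 241, 240, 240, 240, 241, 240, 240, 240, 240, 240, 239, 241, 247, 241, 124, 68, 37, 61, 58, 85, 88, 85, 92, 86, 87, 86, 81, 85, 82, 87, 72, 46, 76, 136, 184, 176, 172, 169, 170, 167, 170, 166, 163]
168 [237, 238, 238, 239, 238, 239, 239, 240, 238, 239, 238, 237, 240, 239, 238, 239, 240, 238, 239, 238, 239, 239, 238, 240, 240, 240, 239, 241, 239, 241, 239, 238, 240, 240, 246, 242, 127, 68, 44, 60, 54, 84, 88, 83, 85, 86, 89, 86, 83, 84, 82, 81, 78, 62, 89, 160, 179, 175, 173, 170, 172, 167, 168, 167, 164]
174 [240, 241, 240, 240, 241, 241, 239, 238, 237, 239, 238, 238, 238, 238, 238, 238, 239, 238, 240, 238, 238, 238, 238, 239, 239, 243, 245, 245, 246, 247, 246, 244, 243, 242, 245, 241, 123, 38, 51, 63, 60, 93, 82, 85, 88, 89, 88, 83, 87, 82, 83, 83, 74, 61, 100, 176, 177, 173, 174, 173, 171, 168, 169, 166, 166]
[57.3 16.7] [ 74.  125.1]
[0.0336044  0.04438555]
1066 ((65.55000305175781, 84.80000305175781), (80.5999984741211, 11.900001525878906), 90.0)
290.5 [[ 72.  128.8]] [[ 72.4 127.4]]
292.5 [[ 73.2 128.8]] [[ 73.6 127.4]]
308.5 [[ 82.4 128.8]] [[ 83.4 127.4]]
310.5 [[ 83.5 128.8]] [[ 84.6 127.4]]
tile [[ 55.  115.5]]
tile [[ 56.2 115.5]]
```

Call:
play_rows([
  [-0.001, 0, 0.008],
  [0, 0, 0.008],
  [0, 0, 0.005],
  [0, 0, 0.002],
  [0, 0, 0],
], turn=[0, 0, 0, 0, 0])

```text
time: 8.95
tool_pos: [0.597, -0.0725, 0.1953]
tool_rot: [-0.0, 1.0, -0.015, -0.0]
contact_force: [0.7, 0.1, -0.8]
width: 0.0111
```

Call:
play_rows([
  [0, 0, 0.0015],
  [0, 0, 0],
  [0, 0, 0],
], turn=[0, 0, 0])

```text
time: 9.25
tool_pos: [0.5973, -0.0724, 0.1949]
tool_rot: [0.0, 1.0, -0.015, 0.0]
contact_force: [-2.2, 0.4, 6.7]
width: 0.0114
```

Floor contact at TCP z = 0.195 with 6.7 N, as predicted. I'll ease up slightly, shift toward the rim, and start sliding in the tool's +y.

Call:
play_rows([
  [0, 0, -0.0012],
  [0.0015, 0, 0],
  [0, 0.005, 0],
  [0, 0.005, 0],
  [0, 0.005, 0],
], turn=[0, 0, 0, 0, 0])

```text
time: 9.75
tool_pos: [0.5982, -0.0883, 0.1952]
tool_rot: [0.0, 1.0, -0.015, -0.0]
contact_force: [0.8, -0.1, -0.7]
width: 0.0113
```

Call:
play_rows([
  [0, 0.006, 0],
  [0, 0.006, 0],
  [0, 0.006, 0],
  [0, 0, 0],
], turn=[0, 0, 0, 0])

```text
time: 10.15
tool_pos: [0.5977, -0.1073, 0.1953]
tool_rot: [0.0, 1.0, -0.016, -0.0]
contact_force: [0.7, 0.2, -0.3]
width: 0.011
```

```bash
cat > st.py <<'E'
from bench import manip
from h import *
s=manip.state();print(s["time"],s["tool_pos"].round(4),s["tool_rot"].round(4),s["contact_force"].round(1),s["width"])
th=np.radians(-1.72); R=np.array([[np.cos(th),-np.sin(th)],[np.sin(th),np.cos(th)]]); O=np.array([.5321,-.1566])
print("spacer tray (tcp)",((s["tool_pos"][:2]+[.0007,0]-O)@R*1000).round(1))
E
python3 st.py
python3 - <<'E'
from bench import manip
import cv2
f=manip.grab_frame("wrist"); cv2.imwrite("pics/wrist5.png",f["image"])
E
```

```text
10.15 [ 0.5977 -0.1073  0.1953] [ 5.000e-04  9.999e-01 -1.550e-02 -0.000e+00] [ 0.7  0.2 -0.3] 0.010958930814992314
spacer tray (tcp) [64.8 51.3]
```

View pics/wrist5.png

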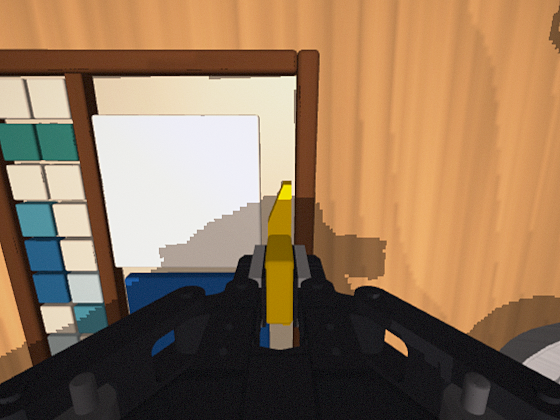

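The spacer is in the channel with its leading end between the blue tile and the rim, and forces are negligible. Continuing to the centre.

Call:
play_rows([
  [0, 0.006, 0],
  [0, 0.006, 0],
  [0, 0.006, 0],
  [0, 0.006, 0],
  [0, 0.004, 0],
], turn=[0, 0, 0, 0, 0])

```text
time: 10.7
tool_pos: [0.5968, -0.1346, 0.1954]
tool_rot: [0.0, 1.0, -0.015, 0.0]
contact_force: [0.6, 0.1, -0.1]
width: 0.0112
```

Call:
play_rows([
  [0, 0.006, 0],
  [0, 0.006, 0],
  [0, 0.006, 0],
  [0, 0.005, 0],
  [0, 0, 0],
], turn=[0, 0, 0, 0, 0])

```text
time: 11.2
tool_pos: [0.5961, -0.1579, 0.1953]
tool_rot: [0.0, 1.0, -0.015, -0.0]
contact_force: [-0.3, -1.4, -0.8]
width: 0.011
```

Call:
play_rows([
  [-0.001, 0, 0],
  [-0.001, 0, 0],
  [0, 0, 0],
], turn=[0, 0, 0])

```text
time: 11.5
tool_pos: [0.594, -0.156, 0.1954]
tool_rot: [-0.0, 1.0, -0.014, -0.0]
contact_force: [-0.2, -0.5, 0.4]
width: 0.011
```

```bash
python3 st.py
python3 - <<'E'
from bench import manip
from h import *
f=manip.grab_frame("wrist"); cv2.imwrite("pics/wrist6.png",f["image"]);np.savez("pics/wrist6.npz",**f)
f=manip.grab_frame("scene"); cv2.imwrite("pics/scene6.png",cv2.resize(f["image"][110:240,180:340],None,fx=5,fy=4.6,interpolation=cv2.INTER_CUBIC));np.savez("pics/scene6.npz",**f)
E
```

```text
11.5 [ 0.594  -0.156   0.1954] [-1.000e-04  9.999e-01 -1.420e-02 -1.000e-04] [-0.2 -0.5  0.4] 0.011014411971192555
spacer tray (tcp) [62.6  2.4]
```

View pics/wrist6.png

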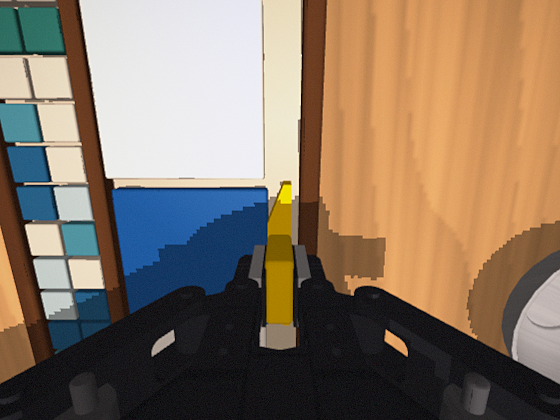

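View pics/scene6.png

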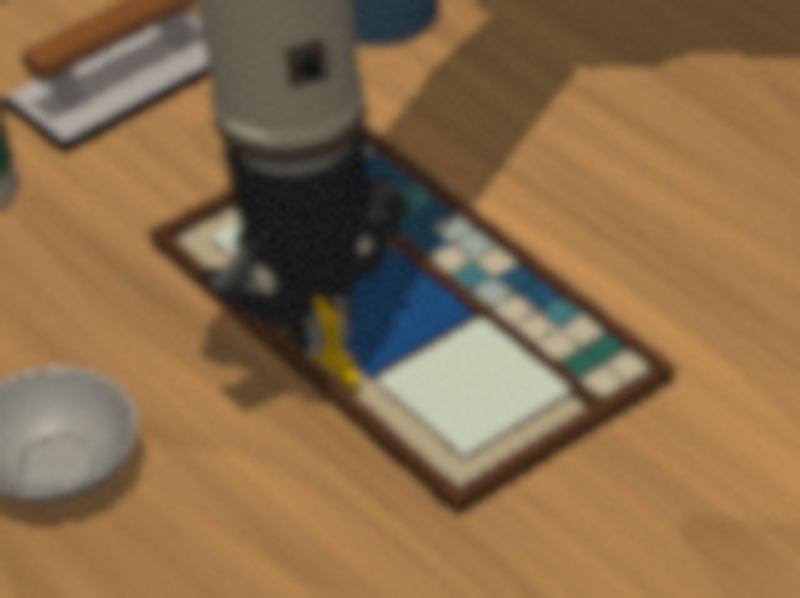

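The spacer is at tray (62.6, 2.4) and the blue tile is still slightly out. Now I'll press in -x in small steps and watch the force.

Call:
play_rows([
  [0, 0.002, 0],
  [-0.0007, 0, 0],
  [-0.0007, 0, 0],
  [0, 0, 0],
  [0, 0, 0],
], turn=[0, 0, 0, 0, 0])

```text
time: 12.1
tool_pos: [0.5927, -0.1585, 0.1954]
tool_rot: [-0.0, 1.0, -0.015, -0.0]
contact_force: [0.3, -0.4, 0.1]
width: 0.0114
```

Call:
play_rows([
  [-0.0007, 0, 0],
  [0, 0, 0],
  [0, 0, 0],
], turn=[0, 0, 0])

```text
time: 12.4
tool_pos: [0.5921, -0.1584, 0.1955]
tool_rot: [-0.0, 1.0, -0.015, 0.0]
contact_force: [0.9, -0.1, -0.3]
width: 0.0108
```

Call:
play_rows([
  [-0.0007, 0, 0],
  [0, 0, 0],
  [0, 0, 0],
], turn=[0, 0, 0])

```text
time: 12.7
tool_pos: [0.5918, -0.1585, 0.1957]
tool_rot: [0.0, 1.0, -0.015, 0.001]
contact_force: [3.5, -0.4, -1.4]
width: 0.0111
```

Call:
play_rows([
  [-0.0006, 0, 0],
  [0, 0, 0],
  [0, 0, 0],
], turn=[0, 0, 0])

```text
time: 13.0
tool_pos: [0.5916, -0.1585, 0.1959]
tool_rot: [0.0, 1.0, -0.015, 0.001]
contact_force: [5.3, -0.2, -1.4]
width: 0.0114
```

Call:
play_rows([
  [-0.0006, 0, 0.0005],
  [-0.0005, 0, 0],
  [0, 0, 0],
  [0, 0, 0],
], turn=[0, 0, 0, 0])

```text
time: 13.4
tool_pos: [0.5911, -0.1585, 0.1958]
tool_rot: [0.0, 1.0, -0.015, 0.002]
contact_force: [6.6, -1.0, 0.3]
width: 0.0107
```

```bash
python3 st.py
python3 - <<'E'
from bench import manip
from h import *
f=manip.grab_frame("wrist"); cv2.imwrite("pics/wrist7.png",f["image"]);np.savez("pics/wrist7.npz",**f)
hsv=cv2.cvtColor(f["image"],cv2.COLOR_BGR2HSV); P=cloud(f)
th=np.radians(-1.72); R=np.array([[np.cos(th),-np.sin(th)],[np.sin(th),np.cos(th)]]); O=np.array([.5321,-.1566])
t=lambda p:((np.atleast_2d(p)[:,:2]-O)@R*1000)
b=(cv2.inRange(hsv,(105,130,30),(125,255,255))>0)
w=(cv2.inRange(hsv,(110,0,190),(150,40,255))>0)
def left(m,rows,lo,hi,rev=False):
    o=[]
    for r in rows:
        i=np.flatnonzero(m[r,lo:hi]); 
        if len(i): o.append([lo+(i[-1]+.5 if rev else i[0]-.5),r])
    q=t(ray(f,o,.014)); p=np.polyfit(q[:,1],q[:,0],1); print(len(o),q[:,0].mean().round(2),"slope",p[0].round(4),"y",q[[0,-1],1].round(1)); 
left(b,range(195,270),108,200); left(w,range(100,172),80,200)
left(b,range(192,225),200,275,True); left(w,range(100,172),200,275,True)
# top edge of blue
o=[[c,195-10+np.argmax(b[180:230,c])+180-185-.5] for c in range(125,255,4)]
q=t(ray(f,o,.014)); p=np.polyfit(q[:,0],q[:,1],1); print("blue +y edge slope",p.round(4),"std",np.std(q[:,1]-np.polyval(p,q[:,0])).round(2))
m=cv2.inRange(hsv,(20,120,60),(36,255,255))>0
q=P[m]; q=q[q[:,2]<.07]; ww=q[q[:,2]>.045]; print("tab top z",np.percentile(ww[:,2],50), cv2.minAreaRect(t(ww).astype(np.float32)))
f=manip.grab_frame("scene");np.savez("pics/scene7.npz",**f)
f=manip.grab_frame("top");np.savez("pics/top7.npz",**f)
E
```

```text
13.4 [ 0.5911 -0.1585  0.1958] [ 0.      0.9999 -0.0146  0.0022] [ 6.6 -1.   0.3] 0.01074395571863215
spacer tray (tcp) [59.8 -0.1]
75 -25.3 slope 0.0062 y [32.3 -9.4]
72 -10.26 slope -0.0289 y [78.4 44.7]
33 54.58 slope 0.0244 y [33.9 16.6]
72 53.67 slope -0.0069 y [78.4 44.7]
blue +y edge slope [-3.00000e-04  3.88248e+01] std 0.0
tab top z 0.053846733496210594 ((60.26655578613281, -0.5028610229492188), (30.728364944458008, 12.039580345153809), 89.21930694580078)
```

View pics/wrist7.png

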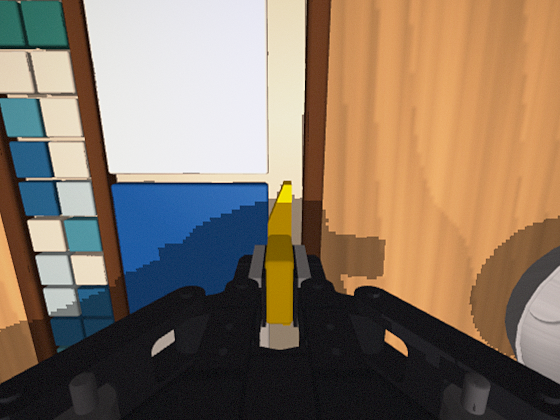

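```bash
python3 - <<'E'
from h import *
f=load("pics/wrist7.npz"); im=f["image"].astype(int)
th=np.radians(-1.72); R=np.array([[np.cos(th),-np.sin(th)],[np.sin(th),np.cos(th)]]); O=np.array([.5321,-.1566])
t=lambda p:((np.atleast_2d(p)[:,:2]-O)@R*1000)
s=im.sum(2)
rb=im[...,2]  # red low on blue tile
def edge(prof,thr):  # subpixel first crossing
    i=np.flatnonzero((prof[:-1]-thr)*(prof[1:]-thr)<=0)
    return None if len(i)==0 else i[0]+(thr-prof[i[0]])/(prof[i[0]+1]-prof[i[0]]+1e-9)
def fit(pts,z,ax,name):
    q=t(ray(f,pts,z)); a,b=(q[:,1],q[:,0]) if ax==0 else (q[:,0],q[:,1])
    p=np.polyfit(a,b,1); r=b-np.polyval(p,a); k=abs(r)<.8; p=np.polyfit(a[k],b[k],1)
    print(name,len(a),k.sum(),"mean",b[k].mean().round(2),"slope",p[0].round(4),"range",a.min().round(),a.max().round(),"rms",r[k].std().round(2))
# blue +y edge: col fixed, going from inside blue upward
pts=[]
for c in range(122,262,3):
    p=rb[200:172:-1,c]; e=edge(p,100)
    if e is not None: pts.append([c,200-e])
fit(pts,.014,1,"blue +y")
# white -y edge: from inside white downward
pts=[]
for c in range(122,262,3):
    p=im[160:185,c,0]; e=edge(p,228)
    if e is not None: pts.append([c,160+e])
fit(pts,.014,1,"white -y")
pts=[]
for r in range(188,206):
    e=edge(rb[r,255:285],100)
    if e is not None: pts.append([255+e,r])
fit(pts,.014,0,"blue +x");print(np.round(pts[::5],1).tolist())
pts=[]
for r in range(60,168,3):
    e=edge(im[r,255:285,0],228)
    if e is not None: pts.append([255+e,r])
fit(pts,.014,0,"white +x");print(np.round(pts[::9],1).tolist())
pts=[]
for r in range(188,260,2):
    e=edge(im[r,135:100:-1,0],70)
    if e is not None: pts.append([135-e,r])
fit(pts,.014,0,"blue -x")
E
python3 - <<'E'
import numpy as np,cv2
a=cv2.imread("pics/wrist7.png")
cv2.imwrite("pics/c7.png",cv2.resize(a[150:280,90:330],None,fx=3.3,fy=3.3,interpolation=cv2.INTER_NEAREST))
E
```

```text
blue +y 47 47 mean 39.0 slope -0.0033 range -19.0 51.0 rms 0.13
white -y 47 47 mean 44.15 slope -0.0054 range -18.0 51.0 rms 0.1
blue +x 18 18 mean 54.85 slope -0.0383 range 27.0 36.0 rms 0.07
[[267.5, 188.0], [267.6, 193.0], [267.8, 198.0], [268.1, 203.0]]
white +x 36 36 mean 54.03 slope 0.0017 range 48.0 96.0 rms 0.04
[[264.9, 60.0], [265.1, 87.0], [265.3, 114.0], [265.5, 141.0]]
blue -x 36 36 mean -25.3 slope 0.0046 range -3.0 36.0 rms 0.06
```

View pics/c7.png

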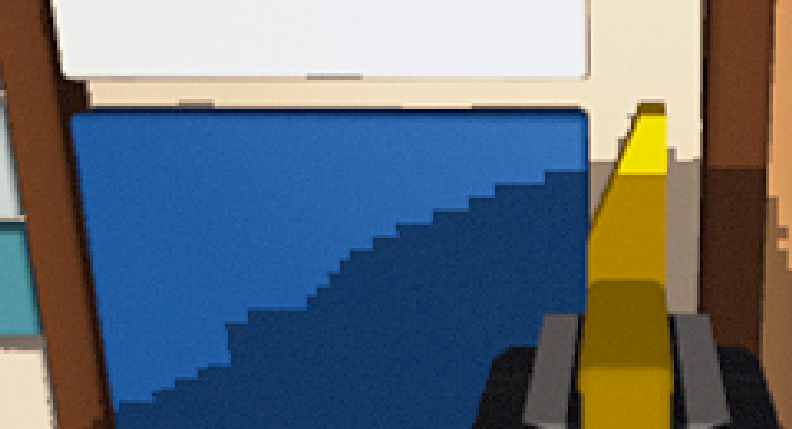

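The blue tile is flush: its +y edge is parallel to the white tile's within 0.002 rad, and its front edge within about 0.8 mm. I'll hold briefly, recheck the force, and check that nothing else moved.

Call:
play_rows([
  [-0.0003, 0, 0],
  [0, 0, 0],
  [0, 0, 0],
  [0, 0, 0],
  [0, 0, 0],
], turn=[0, 0, 0, 0, 0])

```text
time: 14.05
tool_pos: [0.591, -0.1585, 0.1959]
tool_rot: [-0.0, 1.0, -0.015, 0.002]
contact_force: [7.0, -1.4, -1.6]
width: 0.0114
```

```bash
python3 st.py
python3 - <<'E'
from bench import manip
from h import *
F=[manip.state()["contact_force"][0]]
a=load("pics/top0.npz")["image"]; b=manip.grab_frame("top")["image"]; F.append(manip.state()["contact_force"][0])
d=cv2.absdiff(a,b).max(2); d=cv2.morphologyEx((d>60).astype(np.uint8),cv2.MORPH_OPEN,np.ones((3,3)))
for c,s,ce in comps(d,15): print(s,ce.round())
manip.grab_frame("wrist");F.append(manip.state()["contact_force"][0]);print(np.round(F,1))
cv2.imwrite("pics/top8.png",b)
E
```

```text
14.05 [ 0.591  -0.1585  0.1959] [-0.      0.9999 -0.0146  0.0025] [ 7.  -1.4 -1.6] 0.011420389790283925
spacer tray (tcp) [59.7 -0.1]
[347 160  20   7  82] [357. 163.]
[330 163  15  31 254] [336. 179.]
[380 169   5   7  28] [382. 172.]
[346 181   7  11  59] [349. 185.]
[364 194  27  41 217] [384. 208.]
[332 197  16  20 154] [340. 206.]
[352 198   4   4  16] [354. 200.]
[342 203  39  27 660] [365. 218.]
[345 212   3   5  15] [346. 214.]
[381 241   6   5  30] [384. 243.]
[383 251  63  36 476] [411. 265.]
[412 267  37  31 672] [432. 281.]
[413 302   9   8  42] [417. 305.]
[ 418  302   45   60 1997] [440. 331.]
[499 313   7   7  36] [502. 316.]
[509 320   4   4  15] [511. 321.]
[555 320   5  13  46] [558. 326.]
[ 461  324   54   45 1337] [489. 347.]
[531 333  19  11 153] [539. 338.]
[382 354   5   4  16] [384. 356.]
[362 359  19  14  82] [371. 366.]
[479 368   7   9  46] [482. 372.]
[332 378  24  18 160] [343. 388.]
[410 380  25   8 130] [423. 383.]
[361 385  59  35 893] [387. 401.]
[459 384   6   3  18] [462. 385.]
[356 411   6   9  45] [359. 415.]
[285 414   9   6  43] [289. 417.]
[540 415  13   5  42] [546. 417.]
[419 416   5   4  18] [421. 418.]
[7.  7.  7.5]
```

View pics/top8.png

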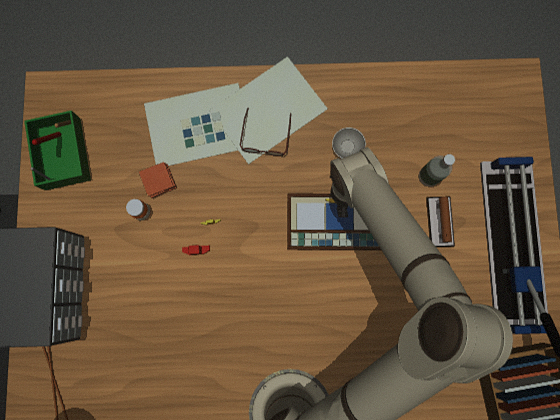

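In the top view the bowl, glasses, jar, stack, red spacer, bottle and float are where they were. The mug is hidden behind the arm, which passes well above it. The pressing force is steady at about 7 N, so I'm handing in.

```bash
python3 -c "
from bench import manip
print(manip.job_done()); s=manip.state(); print(s['time'],s['contact_force'],s['width'])"
```

```text
the job is handed in; nothing more can be done
None
the job is handed in; nothing more can be done
```

I pressed the blue tile back against the strip with the yellow spacer and handed the job in at about 14 s, still holding the spacer against the tile. No verdict came back.

I picked the 80 mm yellow spacer by its measured length; the other yellow one is only 60 mm long. I lowered it to the channel floor beside the +y white tile, where it touched at 6.7 N. I then eased it up about 1 mm, slid it along the channel to the centre and pressed toward the strip.

**Spacer at hand-in:**
- It was centred to within 0.1–0.5 mm along the channel.
- It sat about 1 mm above the floor, tilted roughly 0.02 rad.
- The press was steady at 7.0–7.5 N on the wrist force reading. The gripper was closed on the tab at 11 mm; grip force itself is not reported.

**Blue tile (wrist picture, taken just before the last 0.3 mm of press):**
- Its back edge was on the strip, at tray x = -25.3 mm.
- Its +y edge was parallel to the white tile's within 0.002 rad.
- Its front edge read 0.8 mm further out than the white tile's.

**Checks that disagreed or fell short:**
- A short, 9 mm fit of the tile's front edge gave a slope of -0.038 rad. I discounted it because the long +y edge and the back edge (0.005 rad) both showed the tile square.
- The arm's own position put the spacer at tray x = 59.7 mm and the camera put the tab top at 60.3 mm. A flush fit should give 61 mm.
- In the final top view the mug was hidden behind the arm, so I could not see it. The other loose objects looked unmoved by eye, and the force readings showed no unexpected contact.

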